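Raise the studio camera over a dish

ROBOT

A 7-joint arm with a two-finger parallel gripper is mounted at the origin on the work surface. World frame = base frame: x ahead of the robot, y to its left, z up, the work surface at z = 0. Lengths are in mm, angles in rad, forces in N, time in s.
With the tool pointing down it reaches from about 425 to 950 mm from the base axis. Payload 4.7 kg.
Tool frame: the origin (TCP) lies at the very end of the fingers, on their centre line; the grasp point (between the pads) lies 19 mm behind it; z points along the fingers, y is the line along which they close (so a half turn about z gives the same grasp; the last joint's range is limited). The gripper opens to 85 mm and grips with 20 to 120 N. Pads are 22 mm wide; open, the fingers measure 114 mm over their backs; the gripper's body (76 mm by 85 mm) begins 54 mm behind the grasp point. The pads swing forward as they close: fully open they stand 13 mm farther back than shut.
Start: joints at [1.26, 0.469, -0.049, 1.532, 0.024, 1.141, -0.082], TCP at [187.754, -648.38, 231.335] pointing down, gripper open.
Joint ranges: [-2.59, 2.59], [-0.33, 1.99], [-1.39, 1.29], [0.1, 2.45], [-1.04, 4.18], [0.21, 1.99], [-2.66, 2.66]. Speed limits (rad/s): [2.57, 2.57, 3.14, 3.14, 3.14, 3.14, 3.14].

INTERFACE

Orientations are given as [roll, pitch, yaw] about the fixed x, y, z axes, in that order (R = Rz(yaw) Ry(pitch) Rx(roll)).
In Python, from plant import manip, capture gives the robot as it stands.
- The arm moves only by the tool nudge_tcp, called after ">>>" as a command line: name --argument value ..., lists and objects as JSON in quotes. Schema: {"type":"object","properties":{"moves":{"type":"array","items":{"type":"array","prefixItems":[{"type":"array","items":{"type":"number"},"minItems":3,"maxItems":3},{"type":"number"},{"type":"number"}],"minItems":3,"maxItems":3},"minItems":1,"maxItems":20},"only":{"type":"string"},"quiet":{"type":"boolean"},"lines":{"type":"string"}},"required":["moves"],"additionalProperties":false}. moves is a list of rows, 1 to 20 of them, each written [[dx, dy, dz], turn, opening]: dx, dy, dz in mm, then a turn about the tool's z in rad, then the opening from 0.0 (shut) to 1.0 (fully open); each row shifts and turns the commanded pose from where the row before left it, along the tool's axes as they then stand; what a row does not reach is not made up. A row lasts 1/10 s, in which the tool goes at most 50 mm and 0.15 rad, less where a joint would pass 70% of its speed; a pose out of reach is approached as far as the arm can. The fingers move at their own pace and stop on an object; the grip force is fixed at half the most. Time passes only in rows, so rows that do not move let the fingers close. The tool returns the time, the measured TCP pose, the force, the opening and the grip force at its end. only (a regular expression) keeps the lines of the reply that match it, lines (a string "A,B") keeps lines A to B, and quiet returns only ok. Input that does not fit is refused with a message, and nothing moves.
- manip.read_state(): the state, without advancing time (a new reading comes with each control period).
- capture(name): name is "scene" or "top"; returns a dict with "pixels" (384x512x3 uint8, red, green, blue), "depth" (384x512 float32, mm along the optical axis (not along the pixel's ray), 0 where there is no reading), "intrinsics" (3x3 intrinsics, pixels), "k1" (the pictures are not rectified: a ray, as slopes to the right and down, at radius r is drawn at 1 + k1 r^2 times it, then the intrinsics apply), "T" (4x4, takes a point from camera to world coordinates). Camera axes: x right, y down, z forward; pixel columns grow to the right and rows downward; lengths in mm; the calibration is good to about 2 mm. A picture is of the moment at which its call begins.
- manip.sign_off(): hands the job in; it is judged then, once.
The state is a dict: "time": time; "joint_pos": joint angles; "qvel": joint speeds; "effort": joint torques, N m; "tool_pos": TCP position; "orientation": TCP orientation; "ft_force": force on the tool from outside, world axes, zero at the start; "moment": the same for the moment, N m; "opening": opening from 0.0 (shut) to 1.0 (fully open); "grip_force": force on a finger pad.
Only numpy, scipy, OpenCV 4.12 (cv2) and the standard library are available. Lean on these libraries where they do the work, as an engineer would, in place of code of your own. Each camera call takes 0.05 s, during which the arm holds its last target. There are 200 camera calls.

TASK

Get the black dish ready for its photograph: push it along the table, without picking it up, until it sits centred in the white ring on the grey photo mat. Then press the orange button on the camera stand all the way down, and by the yellow knob pull the mast up past its first stop to the second stop, where it is fully extended. It sinks if let go, so finish while still gripping the knob and holding the mast fully up, and leave all the other pottery and tools where they are.

Things in the scene. Friction and masses are not known exactly. Their poses are not given: they have to be found in the camera images.
- dish: the shallow black round dish to be photographed: 100 mm across at the rim, 94 mm at the foot, 26 mm tall, wall 5 mm, open on top, about 0.3 kg, loose on the table. Origin: centre of its underside
- mat: the photo mat, fixed: a dark grey square, 150 x 150 mm, flat on the table with no edge to bump into (a dish slides on freely), a white ring printed in its middle, 106 mm inside and 116 mm outside diameter. Origin: centre of the ring, at table height. It lies some 230 mm to the stand's -y side
- stand: the fixed camera stand: dark steel base plate (200 mm along x, 100 along y, 12 thick), upright telescopic mast, and on the -x side a black release box 48 mm tall. Origin: on the table on the mast's axis. x axis points from button to mast, z up; the -y side faces the mat. The outer tube is 28 mm thick with a 38 mm collar and ends 125 mm above the table
- release_top (a point): centre of the top face of the orange release button: 30 mm across, on the release box, 105 mm from the mast's axis along the stand's -x, 57 mm above the table while it is up. It is pressed straight down by 6 mm
- release (a joint): how far the orange button is down: 0 is up, 0.006 m fully down. About 3 N moves it, and it stays down by itself. While it is up (below 0.004 m) a bolt locks both sections of the mast; from about 0.004 m the mast is free
- pull_knob: yellow upright cylindrical knob on top of the mast: 30 mm across, 40 tall, underside (origin, its centre) 172 mm above the table with the mast down; rises with the mast. Free all round for fingers; 16 mm below its underside a 22 mm wide bracket runs 62 mm to the stand's -y side with a small black camera 85 mm wide, 85 to 150 mm above the table
- knob_mid (a point): the point to grip: on the knob's axis, 22 mm above its underside, 194 mm above the table with the mast down and 314 mm with it fully extended
- mast_top (a joint): how far the thin inner section of the mast (with camera and knob) is pulled out of the middle section: 0 is down, 0.060 m is its end. It moves first; the pull takes about 4 N, and its own weight brings it down again when let go. Its end is the first stop
- mast_mid (a joint): how far the thicker middle section is pulled out of the outer tube: 0 is down, 0.060 m is its end. It follows the inner section only after the first stop, and sliding it takes a pull of about 10 N in all. Its end is the second stop (a hard stop): both sections out, the knob 120 mm higher than at the start
- candle_jar: bystander: a squat candle jar with a cream top, 54 across and 75 tall; sizes in mm; loose, to be left where it is. Origin: centre of its underside
- slip_tile: bystander: a flat cream tile with brown marks, 90 x 60 x 12; sizes in mm; loose, to be left where it is. Origin: centre of its underside
- clay_tile: bystander: a flat brown clay tile, 70 x 100 x 14; sizes in mm; loose, to be left where it is. Origin: centre of its underside
- terracotta_dish: bystander: an orange-brown terracotta dish, 96 across and 30 tall (not the dish to be moved); sizes in mm; loose, to be left where it is. Origin: centre of its underside
- mug: bystander: a black mug, 72 across and 75 tall, with a handle; sizes in mm; loose, to be left where it is. Origin: centre of its underside
- pinch_pot: bystander: a small cream pinch pot, 72 across and 45 tall; sizes in mm; loose, to be left where it is. Origin: centre of its underside
- brush: bystander: a wooden paint brush, 170 long, lying flat; sizes in mm; loose, to be left where it is. Origin: its underside
Mind the look-alikes: they are no part of the job. Of the things that look like the dish, the smallest one is meant.

How it is judged:
By the outcome, as a careful person would: the job done as asked, in the order asked, and still so for the second after the job is handed in, while the arm keeps its last pose, push and grip.
It also fails if it takes over 72 s, if anything falls off the work surface, if the arm or the gripper's body presses on something with over 40 N, if the wrist force passes 120 N, or if a joint passes its speed limit or range.

## Working session

There is one attempt and no reset: what is moved stays moved. The work goes in short steps, Python scripts to look and compute and a tool call to move; the robot and the scene stay as the last step left them, time stands still between calls to the robot, and variables do not carry over. Pictures are saved under pics/ and viewed, at most 10 in all, crops included, and the job is handed in when it is done.

```bash
mkdir -p pics; ls
```

Create h.py:
```python
import numpy as np, cv2
from plant import manip, capture
def shot(n,f):
    c=capture(n); np.savez(f'pics/{f}.npz',**c); cv2.imwrite(f'pics/{f}.png',c['pixels'][:,:,::-1]); return c
def load(f): return dict(np.load(f'pics/{f}.npz'))
def ray(c,u,v):
    K=c['intrinsics']; d=np.array([(u-K[0,2])/K[0,0],(v-K[1,2])/K[1,1]]); s=d.copy()
    for _ in range(20): s=d/(1+float(c['k1'])*(s@s))
    return np.array([s[0],s[1],1])
def onz(c,u,v,z):
    T=c['T']; r=T[:3,:3]@ray(c,u,v); o=T[:3,3]; return o+r*(z-o[2])/r[2]
def pd(c,u,v):
    T=c['T']; return T[:3,:3]@(ray(c,u,v)*c['depth'][int(round(v)),int(round(u))])+T[:3,3]
```

Run:
```python
from h import *
a=shot('scene','s0');b=shot('top','t0')
print(a['T'],b['T'],manip.read_state())
```

```text
pics
[[-5.91874117e-01  5.35066525e-01 -6.02817422e-01  1.37688892e+03]
 [ 8.05977358e-01  4.01458483e-01 -4.35007569e-01  5.84033509e+02]
 [ 9.24817982e-03 -7.43326914e-01 -6.68864389e-01  1.05394141e+03]
 [ 0.00000000e+00  0.00000000e+00  0.00000000e+00  1.00000000e+00]] [[-2.60034028e-04 -9.96620221e-01  8.21466173e-02  4.24823536e+02]
 [-9.99987416e-01  6.70702688e-04  4.97166066e-03 -4.00255474e+01]
 [-5.00995351e-03 -8.21442908e-02 -9.96607855e-01  1.36995676e+03]
 [ 0.00000000e+00  0.00000000e+00  0.00000000e+00  1.00000000e+00]] {'time': 0.1, 'joint_pos': array([ 1.26008486,  0.4694298 , -0.04860206,  1.53357225,  0.02409655,
        1.14099523, -0.08225374]), 'qvel': array([ 0.00067373, -0.00146174, -0.00058039, -0.0052944 , -0.00094606,
        0.00016128, -0.00217183]), 'effort': array([ 1.28959837e-03, -5.11515033e+01, -4.63767489e-02, -2.38389194e+01,
        1.08713712e-02,  4.38047777e-03, -1.51955078e-05]), 'tool_pos': array([ 187.58778185, -647.86536235,  230.32078811]), 'orientation': array([-3.13977430e+00,  5.62637809e-05,  2.81891652e-01]), 'ft_force': array([ 0.28812466,  0.34756993, -0.94262959]), 'moment': array([ 0.03561513, -0.00396693,  0.03370698]), 'grip_force': 0.0, 'opening': 1.0028758539182785}
```

View pics/s0.png

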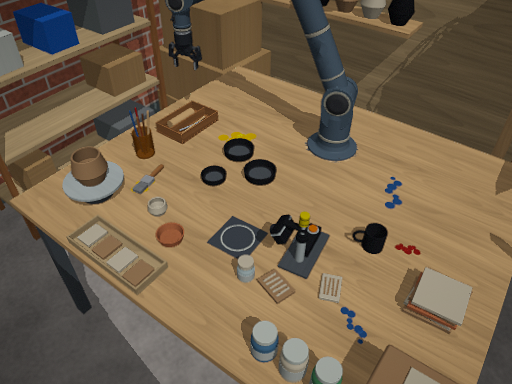

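View pics/t0.png

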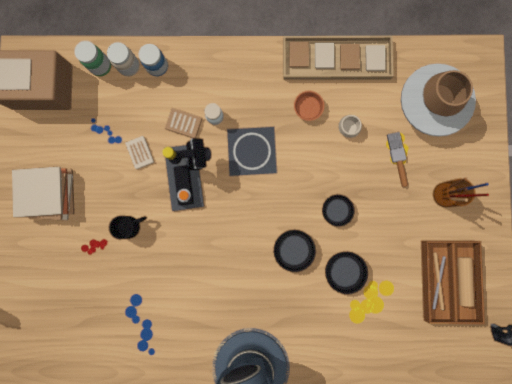

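The three black dishes are the candidates, at top-view pixels (338,210), (294,250) and (346,272). The mug at (124,227) is also black. The smallest looks like (338,210). The mat ring is at (252,152), the knob at (169,153) and the button at (184,196). I'll check these in a close crop with measurements.

Run:
```python
from h import *
c=load('t0')
im=c['pixels'][:,:,::-1]
cr=cv2.resize(np.ascontiguousarray(im[120:300,150:380]),None,fx=3.4,fy=3.3,interpolation=cv2.INTER_CUBIC); cv2.imwrite('pics/crop1.png',cr); print(cr.shape)
g=im.max(2)
for n,(u,v) in dict(A=(338,210),B=(294,250),C=(346,272)).items():
    r=30; m=np.zeros(g.shape,np.uint8); m[v-r:v+r,u-r:u+r]=(g[v-r:v+r,u-r:u+r]<75)
    k,l,st,ce=cv2.connectedComponentsWithStats(m); i=1+np.argmax(st[1:,4])
    cn=max(cv2.findContours((l==i).astype(np.uint8),0,1)[0],key=cv2.contourArea)
    P=np.array([onz(c,*p[0],26)[:2] for p in cn],np.float32)
    print(n,st[i],cv2.minEnclosingCircle(P),P.max(0)-P.min(0),(P.max(0)+P.min(0))/2)
h=cv2.cvtColor(c['pixels'],cv2.COLOR_RGB2HSV)
def blob(name,mask,box,z):
    m=np.zeros(g.shape,np.uint8);a,b,cc,d=box;m[b:d,a:cc]=mask[b:d,a:cc]
    ys,xs=np.nonzero(m);u,v=(xs.min()+xs.max())/2,(ys.min()+ys.max())/2
    print(name,u,v,xs.max()-xs.min(),ys.max()-ys.min(),onz(c,xs.mean(),ys.mean(),z),onz(c,u,v,z),pd(c,u,v))
H,S,V=h[...,0],h[...,1],h[...,2]
blob('knob',(H>22)&(H<34)&(S>180),(155,140,182,166),212)
blob('button',(H>5)&(H<18)&(S>180),(172,186,198,206),57)
blob('ring',(g>150)&(S<60),(228,128,276,176),0)
blob('mat',(S<70),(222,122,282,182),0)
print(c['intrinsics'],c['k1'])
```

```text
(594, 782, 3)
A [323 195  31  31 416] ((468.2629089355469, -265.966064453125), 47.38856887817383) [90.989136 91.1723  ] [ 468.46747 -266.36035]
B [274 230  42  42 742] ((346.74151611328125, -133.1744842529297), 62.31393814086914) [122.48889  123.559875] [ 346.636   -133.58875]
C [326 252  42  42 773] ((282.68048095703125, -288.4751892089844), 63.15116882324219) [121.26523 123.00694] [ 281.4135  -288.90442]
knob 169.5 153.0 11 10 [613.27834973 209.07967321 212.        ] [613.30749306 208.51326187 212.        ] [612.55415305 207.51989229 216.6281666 ]
button 183.5 195.0 7 6 [512.17363122 198.75780275  57.        ] [512.17310572 198.01337465  57.        ] [512.32445703 198.42582661  54.72502922]
ring 252.0 151.0 36 36 [654.81116993  -4.2963515    0.        ] [653.95910886  -4.36639294   0.        ] [653.5355459   -4.43230979   2.53240003]
mat 251.5 151.0 49 48 [654.26447441  -2.81505064   0.        ] [653.96071444  -2.79981742   0.        ] [653.53583993  -2.86884272   2.54022375]
[[441.80658328   0.         261.21049864]
 [  0.         441.80658328 187.9644482 ]
 [  0.           0.           1.        ]] 0.020170256179543735
```

View pics/crop1.png

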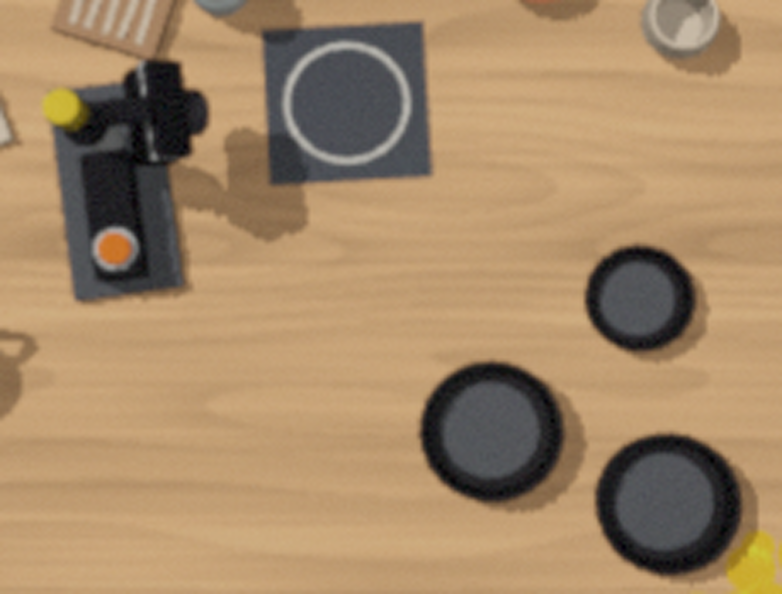

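The crop confirms it: the dish at crop (640,298) is the smallest, about 95–100 mm, against about 124 mm for the other two. The ring centre is at crop (347,103). The stand yaw is about 0.10. My plan is to put the shut fingers inside the dish and push on its leading wall, which is stable.

Run:
```python
from h import *
c=load('t0')
for v in (210,):
  print([(u,*np.round(pd(c,u,v)[1:],0)) for u in range(318,358,1)])
```

```text
[(318, np.float64(-208.0), np.float64(4.0)), (319, np.float64(-212.0), np.float64(-1.0)), (320, np.float64(-216.0), np.float64(-7.0)), (321, np.float64(-218.0), np.float64(1.0)), (322, np.float64(-218.0), np.float64(28.0)), (323, np.float64(-222.0), np.float64(21.0)), (324, np.float64(-228.0), np.float64(-1.0)), (325, np.float64(-229.0), np.float64(10.0)), (326, np.float64(-233.0), np.float64(6.0)), (327, np.float64(-236.0), np.float64(6.0)), (328, np.float64(-239.0), np.float64(6.0)), (329, np.float64(-242.0), np.float64(9.0)), (330, np.float64(-246.0), np.float64(1.0)), (331, np.float64(-248.0), np.float64(8.0)), (332, np.float64(-251.0), np.float64(9.0)), (333, np.float64(-254.0), np.float64(6.0)), (334, np.float64(-257.0), np.float64(7.0)), (335, np.float64(-262.0), np.float64(-1.0)), (336, np.float64(-263.0), np.float64(11.0)), (337, np.float64(-267.0), np.float64(6.0)), (338, np.float64(-270.0), np.float64(6.0)), (339, np.float64(-272.0), np.float64(9.0)), (340, np.float64(-276.0), np.float64(3.0)), (341, np.float64(-279.0), np.float64(5.0)), (342, np.float64(-281.0), np.float6
[... 246 characters left out ...]
(-301.0), np.float64(5.0)), (349, np.float64(-304.0), np.float64(6.0)), (350, np.float64(-307.0), np.float64(4.0)), (351, np.float64(-309.0), np.float64(7.0)), (352, np.float64(-311.0), np.float64(17.0)), (353, np.float64(-312.0), np.float64(26.0)), (354, np.float64(-314.0), np.float64(29.0)), (355, np.float64(-323.0), np.float64(0.0)), (356, np.float64(-327.0), np.float64(-3.0)), (357, np.float64(-329.0), np.float64(0.0))]
```

>>> nudge_tcp --moves '[[[0, 0, 0], -0.135, 0], [[0, 0, 0], -0.135, 0], [[0, 0, 0], -0.135, 0], [[0, 0, 0], -0.135, 0], [[0, 0, 0], -0.133, 0]]'

```text
time: 0.6
tool_pos: [187.6, -648.0, 230.7]
orientation: [-3.141, -0.001, 0.96]
ft_force: [0.4, 0.3, 0.7]
opening: 0.146
grip_force: 0.0
```

>>> nudge_tcp --moves '[[[25, 0, 0], 0, 0], [[35, 0.6, 0], 0, 0], [[35, 0.6, 0], 0, 0], [[35, 0.6, 0], 0, 0], [[35, 0.6, 0], 0, 0], [[35, 0.6, 0], 0, 0], [[35, 0.6, 0], 0, 0], [[35, 0.6, 0], 0, 0], [[35, 0.6, 0], 0, 0], [[35, 0.6, 0], 0, 0], [[35, 0.6, 0], 0, 0], [[35, 0.6, 0], 0, 0], [[35, 0.6, 0], 0, 0], [[29, 0.6, 0], 0, 0], [[0, 0, 0], 0, 0], [[0, 0, 0], 0, 0]]'

```text
time: 2.2
tool_pos: [467.8, -265.7, 231.0]
orientation: [-3.141, 0.001, 0.956]
ft_force: [-0.5, -0.6, -0.1]
opening: 0.0
grip_force: 0.0
```

The tool is over the dish. The depth shows its floor at about 6 mm and an inner radius of about 45 mm. I'll lower in.

>>> nudge_tcp --moves '[[[0, 0, 15], 0, 0], [[0, 0, 30], 0, 0], [[0, 0, 30], 0, 0], [[0, 0, 30], 0, 0], [[0, 0, 30], 0, 0], [[0, 0, 30], 0, 0], [[0, 0, 20], 0, 0], [[0, 0, 15], 0, 0], [[0, 0, 10], 0, 0], [[0, 0, 8], 0, 0], [[0, 0, 0], 0, 0], [[0, 0, 0], 0, 0]]'

```text
time: 3.4
tool_pos: [468.2, -266.5, 13.8]
orientation: [3.141, 0.0, 0.954]
ft_force: [0.5, -0.8, 0.6]
opening: 0.001
grip_force: 0.0
```

>>> nudge_tcp --moves '[[[10, 0, 0], 0, 0], [[10, 0, 0], 0, 0], [[10, 0, 0], 0, 0], [[10, 0, 0], 0, 0], [[16, 0, 0], 0, 0], [[18, 0, 0], 0, 0], [[18, 0, 0], 0, 0], [[18, 0, 0], 0, 0], [[18, 0, 0], 0, 0], [[18, 0, 0], 0, 0], [[18, 0, 0], 0, 0], [[18, 0, 0], 0, 0], [[18, 0, 0], 0, 0], [[18, 0, 0], 0, 0], [[18, 0, 0], 0, 0], [[18, 0, 0], 0, 0], [[18, 0, 0], 0, 0], [[18, 0, 0], 0, 0], [[14, 0, 0], 0, 0], [[10, 0, 0], 0, 0]]'

```text
time: 5.4
tool_pos: [649.8, -8.5, 13.5]
orientation: [-3.141, 0.001, 0.956]
ft_force: [-2.9, -5.1, 6.7]
opening: 0.0
grip_force: 3.6
```

>>> nudge_tcp --moves '[[[5, 0, 0], 0, 0], [[3, 0, 0], 0, 0], [[0, 0, 0], 0, 0], [[0, 0, 0], 0, 0]]'

```text
time: 5.8
tool_pos: [653.9, -3.1, 13.1]
orientation: [-3.141, -0.0, 0.955]
ft_force: [-1.5, -1.8, 2.8]
opening: -0.002
grip_force: 1.7
```

Run:
```python
from h import *
c=shot('top','t1'); s=manip.read_state(); print(s['tool_pos'])
im=np.ascontiguousarray(c['pixels'][110:200,200:320,::-1]); cv2.imwrite('pics/crop2.png',cv2.resize(im,None,fx=6,fy=6,interpolation=cv2.INTER_CUBIC))
```

```text
[653.89261219  -3.08177908  13.17508529]
```

View pics/crop2.png

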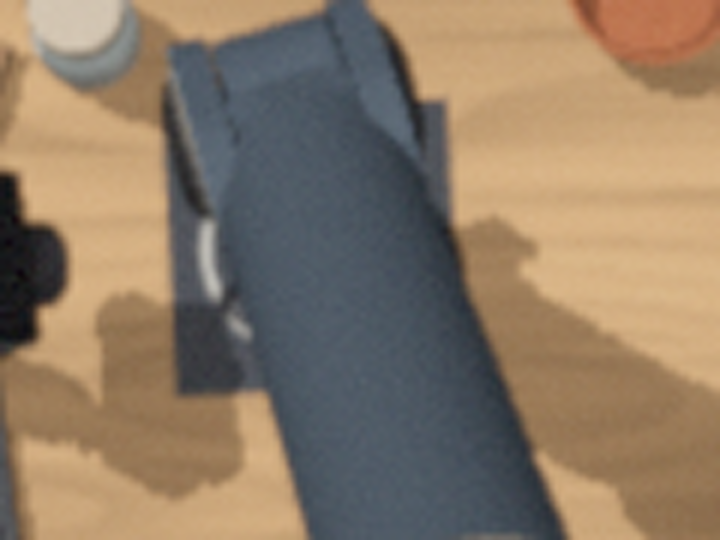

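The arm hides the dish from the top camera, although the ring's left side still shows at crop (210,260). I'll push on to just short of the goal, then lift and move off to look.

>>> nudge_tcp --moves '[[[4, 0, 0], 0, 0], [[6, 0, 0], 0, 0], [[6, 0, 0], 0, 0], [[6, 0, 0], 0, 0], [[4, 0, 0], 0, 0], [[2, 0, 0], 0, 0], [[0, 0, 0], 0, 0], [[0, 0, 0], 0, 0], [[-4, 0, 0], 0, 0], [[-4, 0, 0], 0, 0], [[0, 0, -10], 0, 0], [[0, 0, -20], 0, 0], [[0, 0, -30], 0, 0], [[0, 0, -30], 0, 0], [[0, 0, -20], 0, 0]]'

```text
time: 7.35
tool_pos: [666.7, 13.4, 126.7]
orientation: [3.139, -0.003, 0.955]
ft_force: [-0.1, -0.6, -0.3]
opening: -0.0
grip_force: 0.0
```

>>> nudge_tcp --moves '[[[-35, 0, 0], 0, 0], [[-45, 0, 0], 0, 0], [[-45, 0, 0], 0, 0], [[-45, 0, 0], 0, 0], [[-45, 0, 0], 0, 0], [[-45, 0, 0], 0, 0], [[-20, 0, 0], 0, 0], [[0, 0, 0], 0, 0]]'

```text
time: 8.15
tool_pos: [501.6, -219.4, 124.0]
orientation: [3.141, 0.002, 0.948]
ft_force: [-0.3, -0.4, -0.2]
opening: 0.006
grip_force: 0.0
```

Run:
```python
from h import *
c=shot('top','t2'); s=manip.read_state(); print(s['tool_pos'])
im=np.ascontiguousarray(c['pixels'][115:190,205:305,::-1]); cv2.imwrite('pics/crop3.png',cv2.resize(im,None,fx=8,fy=8,interpolation=cv2.INTER_CUBIC))
```

```text
[ 503.32769078 -216.88294645  124.12772622]
```

View pics/crop3.png

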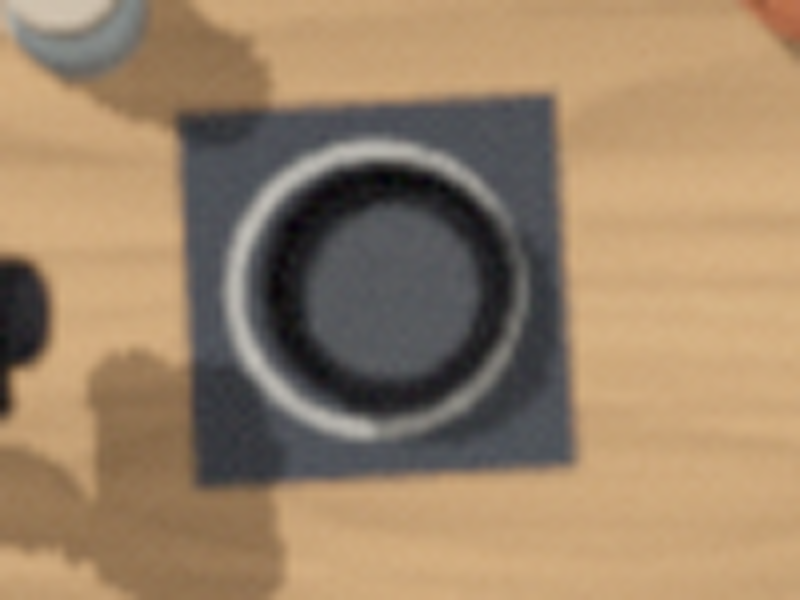

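Run:
```python
from h import *
c=load('t2')
f=lambda x,y,z: onz(c,(x+.5)/8-.5+205,(y+.5)/8-.5+115,z)
print('dish',f(388,287,26),'ring',f(376.5,289,0))
print('extent',f(260,287,26)-f(515,287,26), f(388,162,26)-f(388,415,26), f(223,289,0)-f(530,289,0),f(376,138,0)-f(376,440,0))
K=cv2.resize(c['pixels'],None,fx=8,fy=8,interpolation=cv2.INTER_CUBIC)[115*8:190*8,205*8:305*8]
g=K.max(2).astype(int)
# radial fits
def fit(cx,cy,kind,z):
    P=[]
    for a in np.arange(0,2*np.pi,.1):
        r=np.arange(95,170); p=g[(cy+r*np.sin(a)).astype(int),(cx+r*np.cos(a)).astype(int)]
        if kind=='ring':
            k=np.argmax(p); w=slice(max(k-10,0),k+11); ww=np.clip(p[w]-p[w].min(),0,None); rr=(r[w]*ww).sum()/ww.sum()
            if p[k]<120: continue
        else:
            k=np.argmax(np.diff(p[:60:1][::1],n=1)); rr=r[k]
        P.append(f(cx+rr*np.cos(a),cy+rr*np.sin(a),z)[:2])
    P=np.array(P); A=np.c_[2*P,np.ones(len(P))]; s=np.linalg.lstsq(A,(P**2).sum(1),rcond=None)[0]
    return kind,len(P),s[:2],np.sqrt(s[2]+s[:2]@s[:2])
print(fit(376.5,289,'ring',0),fit(388,287,'dish',26))
```

```text
dish [651.35338645  -8.30682363  26.        ] ring [654.94924193  -3.1900292    0.        ]
extent [ 0.10190549 97.97901257  0.        ] [98.18458721  0.11709657  0.        ] [  0.12347379 120.23709735   0.        ] [119.46612984   0.1744414    0.        ]
('ring', 52, array([655.017674  ,  -3.58620955]), np.float64(55.65467419295458)) ('dish', 63, array([650.42958813,  -4.51618211]), np.float64(50.57150734637309))
```

By eye, the dish rim centre is at crop (388,287) and the ring centre at (376.5,289). The dish is about 6 mm short, exactly along the push direction, so I'll re-enter and push slowly.

>>> nudge_tcp --moves '[[[30, 0, 0], 0, 0], [[45, 0, 0], 0, 0], [[45, 0, 0], 0, 0], [[45, 0, 0], 0, 0], [[45, 0, 0], 0, 0], [[45, 0, 0], 0, 0], [[20, 0.5, 0], 0, 0], [[0, 0, 30], 0, 0], [[0, 0, 30], 0, 0], [[0, 0, 25], 0, 0], [[0, 0, 16], 0, 0], [[0, 0, 8], 0, 0], [[0, 0, 0], 0, 0], [[0, 0, 0], 0, 0]]'

```text
time: 9.6
tool_pos: [664.1, 9.3, 15.4]
orientation: [3.14, -0.001, 0.955]
ft_force: [-0.4, 0.4, -0.1]
opening: -0.001
grip_force: 0.0
```

>>> nudge_tcp --moves '[[[4, 0, 0], 0, 0], [[4, 0, 0], 0, 0], [[2, 0, 0], 0, 0], [[1, 0, 0], 0, 0], [[1, 0, 0], 0, 0], [[1, 0, 0], 0, 0], [[1, 0, 0], 0, 0], [[1, 0, 0], 0, 0], [[1, 0, 0], 0, 0], [[1, 0, 0], 0, 0], [[1, 0, 0], 0, 0], [[0, 0, 0], 0, 0], [[0, 0, 0], 0, 0], [[0, 0, 0], 0, 0]]'

```text
time: 11.0
tool_pos: [673.6, 23.6, 14.3]
orientation: [3.141, -0.0, 0.955]
ft_force: [-1.1, -2.1, 0.5]
opening: -0.003
grip_force: 0.6
```

>>> nudge_tcp --moves '[[[-4, 0, 0], 0, 0], [[-6, 0, 0], 0, 0], [[0, 0, -20], 0, 0], [[0, 0, -30], 0, 0], [[0, 0, -30], 0, 0], [[-35, 0, -20], 0, 0], [[-45, 0, 0], 0, 0], [[-45, 0, 0], 0, 0], [[-45, 0, 0], 0, 0], [[-45, 0, 0], 0, 0], [[-45, 0, 0], 0, 0], [[-10, 0, 0], 0, 0], [[0, 0, 0], 0, 0]]'

```text
time: 12.3
tool_pos: [510.4, -207.3, 114.5]
orientation: [3.141, 0.001, 0.95]
ft_force: [0.3, 0.5, 0.9]
opening: -0.003
grip_force: 0.0
```

Run:
```python
from h import *
c=shot('top','t3'); s=manip.read_state(); print(s['tool_pos'])
im=np.ascontiguousarray(c['pixels'][115:190,205:305,::-1]); cv2.imwrite('pics/crop4.png',cv2.resize(im,None,fx=8,fy=8,interpolation=cv2.INTER_CUBIC))
```

```text
[ 511.89411556 -205.11145208  114.62211243]
```

View pics/crop4.png

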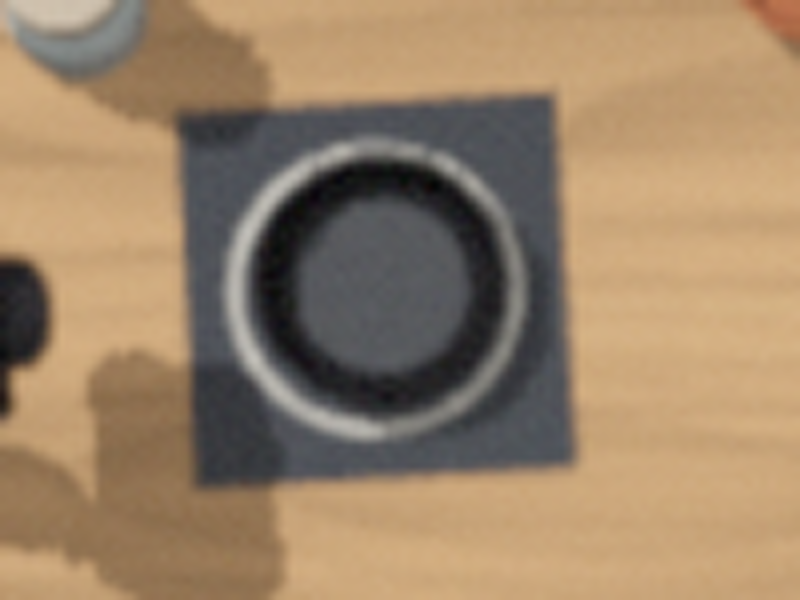

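The dish is nearly centred: rim about (380,283), inner floor disc about (383,285), ring (376.5,289). I'll quantify the remainder by fitting ellipses.

Run:
```python
from h import *
for n in ('t2','t3'):
    c=load(n)
    g=cv2.resize(c['pixels'].max(2),None,fx=8,fy=8,interpolation=cv2.INTER_CUBIC)[920:1520,1640:2440]
    f=lambda x,y,z: onz(c,(x+.5)/8-.5+205,(y+.5)/8-.5+115,z)
    g=cv2.GaussianBlur(g,(0,0),3)
    R=np.hypot(*np.meshgrid(np.arange(800)-383,np.arange(600)-287)[::1])
    for name,m,z in (('disc',(g>58)&(R<110),6),('rimdark',(g<50)&(R<140),26),('ring',(g>125)&(R<170),0)):
        k,l,st,ce=cv2.connectedComponentsWithStats(m.astype(np.uint8)); i=1+np.argmax(st[1:,4])
        cn=max(cv2.findContours((l==i).astype(np.uint8),0,1)[0],key=cv2.contourArea)
        e=cv2.fitEllipse(cn) if name!='ring' else cv2.fitEllipse(cn); print(n,name,e[:2],np.round(f(*e[0],z)[:2],1))
c=load('t0')
g=cv2.resize(c['pixels'].max(2),None,fx=8,fy=8,interpolation=cv2.INTER_CUBIC)[920:1520,1640:2440]
g=cv2.GaussianBlur(g,(0,0),3);R=np.hypot(*np.meshgrid(np.arange(800)-377,np.arange(600)-289))
ys,xs=np.nonzero((g>120)&(R<165)); e=cv2.fitEllipse(np.c_[xs,ys].astype(np.int32)); print('ring0',e[:2],onz(c,(e[0][0]+.5)/8-.5+205,(e[0][1]+.5)/8-.5+115,0))
print(c['T'][:3,3])
```

```text
t2 disc ((392.0106201171875, 292.9475402832031), (173.2516326904297, 179.53439331054688)) [652.4  -9.4]
t2 rimdark ((385.6046142578125, 287.0063781738281), (240.62896728515625, 243.35284423828125)) [651.4  -7.4]
t2 ring ((375.787353515625, 288.3413391113281), (284.1986083984375, 289.453125)) [655.2  -2.9]
t3 disc ((383.1324157714844, 286.7649841308594), (173.86492919921875, 179.4116973876953)) [654.8  -5.9]
t3 rimdark ((379.574462890625, 283.947265625), (240.54481506347656, 244.5828857421875)) [652.5  -5.1]
t3 ring ((374.5207214355469, 288.0166320800781), (284.37188720703125, 287.57415771484375)) [655.3  -2.4]
ring0 ((375.5389404296875, 289.33331298828125), (281.60247802734375, 284.2462158203125)) [654.81777279  -2.81380763   0.        ]
[ 424.82353624  -40.02554736 1369.95675927]
```

About 2.5–3 mm remains in the same direction, so one gentle nudge.

>>> nudge_tcp --moves '[[[30, 0, 0], 0, 0], [[45, 0, 0], 0, 0], [[45, 0, 0], 0, 0], [[45, 0, 0], 0, 0], [[45, 0, 0], 0, 0], [[40, 0, 0], 0, 0], [[13, 0, 0], 0, 0], [[0, 0, 30], 0, 0], [[0, 0, 30], 0, 0], [[0, 0, 20], 0, 0], [[0, 0, 12], 0, 0], [[0, 0, 7], 0, 0], [[0, 0, 0], 0, 0], [[0, 0, 0], 0, 0]]'

```text
time: 13.75
tool_pos: [664.5, 9.9, 16.3]
orientation: [3.14, -0.001, 0.955]
ft_force: [0.5, 0.4, 0.2]
opening: -0.001
grip_force: 0.0
```

>>> nudge_tcp --moves '[[[4, 0, 0], 0, 0], [[4, -0.3, 0], 0, 0], [[3, -0.4, 0], 0, 0], [[1, 0, 0], 0, 0], [[1, 0, 0], 0, 0], [[1, 0, 0], 0, 0], [[1, 0, 0], 0, 0], [[1, 0, 0], 0, 0], [[1, 0, 0], 0, 0], [[1, 0, 0], 0, 0], [[1, 0, 0], 0, 0], [[0.5, 0, 0], 0, 0], [[0, 0, 0], 0, 0], [[0, 0, 0], 0, 0], [[0, 0, 0], 0, 0]]'

```text
time: 15.25
tool_pos: [674.4, 25.8, 15.2]
orientation: [3.141, 0.0, 0.955]
ft_force: [-1.7, -1.2, 0.9]
opening: 0.002
grip_force: 0.9
```

>>> nudge_tcp --moves '[[[-4, 0, 0], 0, 0], [[-6, 0, 0], 0, 0], [[0, 0, -20], 0, 0], [[0, 0, -30], 0, 0], [[0, 0, -30], 0, 0], [[-35, 0, -20], 0, 0], [[-45, 0, 0], 0, 0], [[-45, 0, 0], 0, 0], [[-45, 0, 0], 0, 0], [[-45, 0, 0], 0, 0], [[-45, 0, 0], 0, 0], [[-10, 0, 0], 0, 0], [[0, 0, 0], 0, 0]]'

```text
time: 16.55
tool_pos: [511.4, -204.8, 115.5]
orientation: [3.141, 0.0, 0.95]
ft_force: [1.0, -0.2, -0.5]
opening: -0.001
grip_force: 0.0
```

Run:
```python
from h import *
c=shot('top','t4'); s=manip.read_state(); print(s['tool_pos'])
g=cv2.resize(c['pixels'].max(2),None,fx=8,fy=8,interpolation=cv2.INTER_CUBIC)[920:1520,1640:2440]
f=lambda x,y,z: onz(c,(x+.5)/8-.5+205,(y+.5)/8-.5+115,z)
g=cv2.GaussianBlur(g,(0,0),3)
R=np.hypot(*np.meshgrid(np.arange(800)-380,np.arange(600)-287))
for name,m,z in (('disc',(g>58)&(R<110),6),('rimdark',(g<50)&(R<140),26),('ring',(g>125)&(R<170),0)):
    k,l,st,ce=cv2.connectedComponentsWithStats(m.astype(np.uint8)); i=1+np.argmax(st[1:,4])
    cn=max(cv2.findContours((l==i).astype(np.uint8),0,1)[0],key=cv2.contourArea)
    e=cv2.fitEllipse(cn); print(name,e[:2],np.round(f(*e[0],z)[:2],1))
```

```text
[ 512.86347589 -202.62653627  115.6388588 ]
disc ((378.8912353515625, 283.7352294921875), (173.69259643554688, 179.75384521484375)) [656.   -4.3]
rimdark ((377.1204833984375, 281.16217041015625), (241.9252471923828, 245.80242919921875)) [653.6  -4.1]
ring ((375.79913330078125, 287.1178283691406), (286.98284912109375, 290.7931823730469)) [655.7  -2.9]
```

The dish is centred to about 1 mm. Next is the button: turn to the stand's yaw and travel in +y.

>>> nudge_tcp --moves '[[[0, 0, 0], 0.143, 0], [[0, 0, 0], 0.143, 0], [[0, 0, 0], 0.143, 0], [[0, 0, 0], 0.143, 0], [[0, 0, 0], 0.143, 0], [[0, 0, 0], 0.14, 0], [[0, 0, 0], 0, 0]]'

```text
time: 17.3
tool_pos: [514.3, -199.9, 115.4]
orientation: [-3.141, -0.001, 0.105]
ft_force: [-0.1, 0.3, 0.5]
opening: -0.001
grip_force: 0.0
```

>>> nudge_tcp --moves '[[[2.5, -25, 0], 0, 0], [[3.5, -35, 0], 0, 0], [[3.5, -35, 0], 0, 0], [[3.5, -35, 0], 0, 0], [[3.5, -35, 0], 0, 0], [[3.5, -35, 0], 0, 0], [[3.5, -35, 0], 0, 0], [[3.5, -35, 0], 0, 0], [[3.5, -35, 0], 0, 0], [[3.5, -35, 0], 0, 0], [[3, -35, 0], 0, 0], [[2.5, -24, 0], 0, 0], [[0, 0, 0], 0, 0], [[0, 0, 0], 0, 0]]'

```text
time: 18.7
tool_pos: [511.7, 199.9, 115.2]
orientation: [-3.141, 0.0, 0.105]
ft_force: [-0.2, 0.3, -0.5]
opening: 0.002
grip_force: 0.0
```

>>> nudge_tcp --moves '[[[0, 0, 15], 0, 0], [[0, 1, 20], 0, 0], [[0, 0, 13], 0, 0], [[0, 0, 5], 0, 0], [[0, 0, 2], 0, 0], [[0, 0, 0], 0, 0], [[0, 0, 0], 0, 0]]'

```text
time: 19.4
tool_pos: [512.8, 197.5, 60.9]
orientation: [-3.141, -0.001, 0.1]
ft_force: [0.3, 1.0, -0.2]
opening: -0.001
grip_force: 0.0
```

>>> nudge_tcp --moves '[[[0, 0, 2], 0, 0], [[0, 0, 2], 0, 0], [[0, 0, 2], 0, 0], [[0, 0, 1], 0, 0], [[0, 0, 1], 0, 0], [[0, 0, 0], 0, 0], [[0, 0, 0], 0, 0]]'

```text
time: 20.1
tool_pos: [512.6, 197.5, 52.3]
orientation: [-3.141, -0.001, 0.1]
ft_force: [0.2, 1.0, 0.5]
opening: -0.002
grip_force: 0.8
```

>>> nudge_tcp --moves '[[[0, 0, 1], 0, 0], [[0, 0, 1], 0, 0], [[0, 0, 0], 0, 0], [[0, 0, 0], 0, 0]]'

```text
time: 20.5
tool_pos: [512.6, 197.5, 51.0]
orientation: [-3.142, -0.001, 0.1]
ft_force: [-0.1, -1.0, 6.8]
opening: -0.002
grip_force: 3.7
```

>>> nudge_tcp --moves '[[[0, 0, 1], 0, 0], [[0, 0, 1], 0, 0], [[0, 0, 0], 0, 0], [[0, 0, 0], 0, 0]]'

```text
time: 20.9
tool_pos: [512.7, 197.5, 50.8]
orientation: [3.141, -0.001, 0.1]
ft_force: [-4.0, -1.2, 21.4]
opening: 0.005
grip_force: 10.5
```

The button bottomed out (z 50.8, 21 N). Rise, open, and go over the knob.

>>> nudge_tcp --moves '[[[0, 0, -10], 0, 0.3], [[0, 0, -30], 0, 1], [[0, 0, -40], 0, 1], [[0, 0, -40], 0, 1], [[0, 0, -40], 0, 1], [[0, 0, -34], 0, 1], [[18, 0, 0], 0, 1], [[30, -0.5, 0], 0, 1], [[30, -0.5, 0], 0, 1], [[20, 0, 0], 0, 1], [[5, 0, 0], 0, 1], [[0, 0, 0], 0, 1], [[0, 0, 0], 0, 1]]'

```text
time: 22.2
tool_pos: [613.4, 208.6, 241.9]
orientation: [3.141, 0.002, 0.1]
ft_force: [-0.0, -0.4, -0.4]
opening: 0.999
grip_force: 0.0
```

Run:
```python
from h import *
c=shot('scene','s5'); im=np.ascontiguousarray(c['pixels'][170:290,230:390,::-1]); cv2.imwrite('pics/crop5.png',cv2.resize(im,None,fx=5,fy=5,interpolation=cv2.INTER_CUBIC))
```

```text
(no output)
```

View pics/crop5.png

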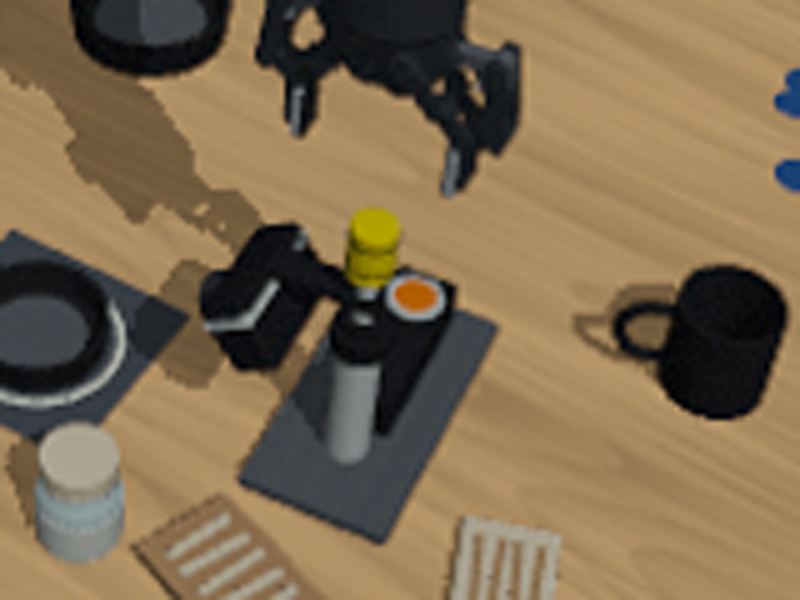

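The open fingers, at crop (298,130) and (455,190), straddle the knob at (375,225). The orange button at (415,297) is down. I'll do a quick knob fix from this camera.

Run:
```python
from h import *
c=load('s5'); print(onz(c,230+375.5/5-.5,170+224/5-.5,212), onz(c,230+413/5-.5,170+296/5-.5,51))
```

```text
[621.40666076 216.01978953 212.        ] [518.79292479 199.61990539  51.        ]
```

>>> nudge_tcp --moves '[[[1, -1, 12], 0, 1], [[0, 0, 20], 0, 1], [[0, 0, 18], 0, 1], [[0, 0, 10], 0, 1], [[0, 0, 5], 0, 1], [[0, 0, 0], 0, 1], [[0, 0, 0], 0, 1]]'

```text
time: 22.95
tool_pos: [615.9, 209.9, 178.0]
orientation: [-3.141, -0.001, 0.1]
ft_force: [0.1, -0.7, 0.6]
opening: 1.0
grip_force: 0.0
```

>>> nudge_tcp --moves '[[[0, 0, 0], 0, 0.3], [[0, 0, 0], 0, 0.2], [[0, 0, 0], 0, 0.1], [[0, 0, 0], 0, 0], [[0, 0, 0], 0, 0], [[0, 0, 0], 0, 0], [[0, 0, 0], 0, 0]]'

```text
time: 23.65
tool_pos: [615.2, 214.8, 178.9]
orientation: [-3.135, -0.003, 0.103]
ft_force: [-0.4, 6.5, 3.0]
opening: 0.334
grip_force: 59.2
```

Gripped. The knob sits about 5 mm further in +y, so I'll relieve that and then pull up slowly.

>>> nudge_tcp --moves '[[[0, -2, 0], 0, 0], [[0, -2, 0], 0, 0], [[0, -1, 0], 0, 0], [[0, 0, 0], 0, 0], [[0, 0, 0], 0, 0]]'

```text
time: 24.15
tool_pos: [615.3, 215.2, 178.9]
orientation: [-3.141, -0.002, 0.1]
ft_force: [-2.1, 0.2, 6.4]
opening: 0.333
grip_force: 59.5
```

>>> nudge_tcp --moves '[[[0, 0, -3], 0, 0], [[0, 0, -5], 0, 0], [[0, 0, -6], 0, 0], [[0, 0, -6], 0, 0], [[0, 0, -6], 0, 0], [[0, 0, -6], 0, 0], [[0, 0, -6], 0, 0], [[0, 0, -6], 0, 0], [[0, 0, -5], 0, 0], [[0, 0, -3], 0, 0], [[0, 0, 0], 0, 0], [[0, 0, 0], 0, 0]]'

```text
time: 25.35
tool_pos: [615.0, 215.0, 229.6]
orientation: [-3.141, -0.0, 0.1]
ft_force: [2.3, 4.5, -1.4]
opening: 0.332
grip_force: 59.6
```

>>> nudge_tcp --moves '[[[0, 0, -3], 0, 0], [[0, 0, -3], 0, 0], [[0, 0, -3], 0, 0], [[0, 0, -3], 0, 0], [[0, 0, -3], 0, 0], [[0, 0, -4], 0, 0], [[0, 0, -5], 0, 0], [[0, 0, -6], 0, 0], [[0, 0, -6], 0, 0], [[0, 0, -6], 0, 0], [[0, 0, -6], 0, 0], [[0, 0, -6], 0, 0], [[0, 0, -5], 0, 0], [[0, 0, -3], 0, 0], [[0, 0, -2], 0, 0], [[0, 0, 0], 0, 0], [[0, 0, 0], 0, 0]]'

```text
time: 27.05
tool_pos: [614.8, 214.9, 291.7]
orientation: [-3.141, 0.001, 0.1]
ft_force: [3.0, 4.4, -7.3]
opening: 0.333
grip_force: 59.8
```

>>> nudge_tcp --moves '[[[0, 0, -2], 0, 0], [[0, 0, -2], 0, 0], [[0, 0, -1], 0, 0], [[0, 0, 0], 0, 0], [[0, 0, 0], 0, 0]]'

```text
time: 27.55
tool_pos: [614.8, 214.9, 296.4]
orientation: [-3.141, 0.002, 0.1]
ft_force: [4.2, 5.4, -8.8]
opening: 0.336
grip_force: 59.8
```

>>> nudge_tcp --moves '[[[0, 0, -1], 0, 0], [[0, 0, -1], 0, 0], [[0, 0, -1], 0, 0], [[0, 0, 0], 0, 0], [[0, 0, 0], 0, 0]]'

```text
time: 28.05
tool_pos: [614.8, 214.9, 299.1]
orientation: [-3.141, 0.002, 0.1]
ft_force: [3.4, 5.6, -9.9]
opening: 0.335
grip_force: 60.0
```

>>> nudge_tcp --moves '[[[0, 0, -1], 0, 0], [[0, 0, -1], 0, 0], [[0, 0, 0], 0, 0], [[0, 0, 0], 0, 0]]'

```text
time: 28.45
tool_pos: [614.6, 214.8, 299.2]
orientation: [3.141, 0.004, 0.1]
ft_force: [5.8, 6.6, -14.9]
opening: 0.334
grip_force: 60.4
```

The mast is at the hard stop: 120.3 mm of rise, with force climbing. One check picture before handing in.

>>> nudge_tcp --moves '[[[0, 0, -0.5], 0, 0], [[0, 0, 0], 0, 0], [[0, 0, 0], 0, 0]]'

```text
time: 28.75
tool_pos: [614.6, 214.8, 299.2]
orientation: [3.141, 0.004, 0.1]
ft_force: [5.8, 6.9, -18.1]
opening: 0.334
grip_force: 60.4
```

Run:
```python
from h import *
c=shot('scene','s6'); im=np.ascontiguousarray(c['pixels'][130:310,200:420,::-1]); cv2.imwrite('pics/crop6.png',cv2.resize(im,None,fx=3.3,fy=3.3,interpolation=cv2.INTER_CUBIC))
```

```text
(no output)
```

View pics/crop6.png

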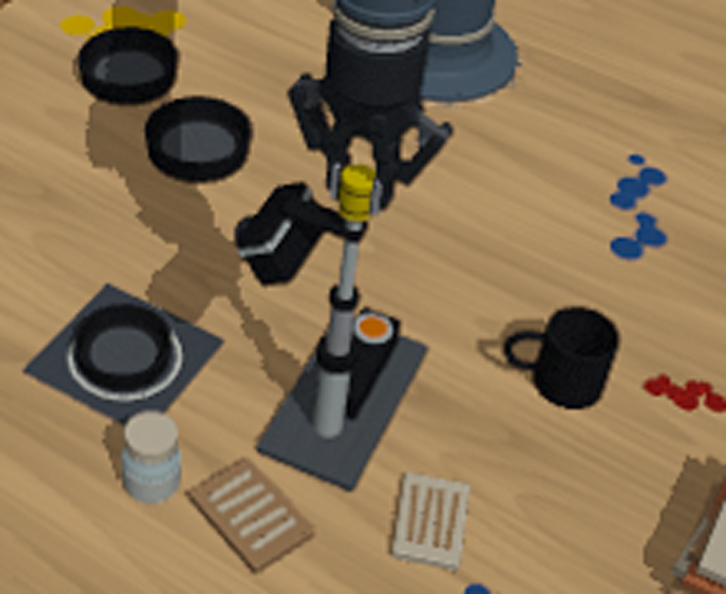

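Both mast sections are out, the knob at crop (357,190) is gripped, the button at (373,328) is down and the dish at (125,348) is in its ring. Handing in.

```bash
python3 -c "
from plant import manip; print(manip.sign_off())"
```

```text
the job is handed in; nothing more can be done
None
```

I handed the job in at about 29 s: the black dish sits centred in the ring to about 1 mm, the orange button is fully down, the mast is held at its second stop by the gripped knob, and nothing else was touched.

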